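Show a repaired radio board to the inspection camera, then put it away

ROBOT

A 6-joint arm with a two-finger parallel gripper is mounted at the origin on the work surface. World frame = base frame: x ahead of the robot, y to its left, z up, the work surface at z = 0. Lengths are in m, angles in rad, forces in N, time in s.
With the tool pointing down it reaches from about 0.375 to 0.825 m from the base axis. Payload 5.5 kg.
Tool frame: the origin (TCP) lies midway between the tips of the shut fingers; the grasp point (between the pads) lies bot.hold_point_z behind it (bot.hold_point_z is the distance from the TCP to the grasp point, in m); z points along the fingers, y is the line along which they close (so a half turn about z gives the same grasp; the last joint's range is limited). The gripper opens to 85 mm and grips with 20 to 120 N. Pads are 22 mm wide; open, the fingers measure 114 mm over their backs; the gripper's body (76 mm by 85 mm) begins 54 mm behind the grasp point. The pads swing forward as they close: fully open they stand 13 mm farther back than shut.
Start: joints at [1.243, 0.314, -0.047, 1.21, 0, 1.571], TCP at [0.193, 0.568, 0.204] pointing down, gripper open.
Joint ranges: [-2.67, 2.67], [-0.69, 1.73], [-1.03, 1.25], [-2.08, 2.16], [-1.42, 1.45], [-3.14, 3.14]. Speed limits (rad/s): [2.39, 2.39, 3.01, 3.14, 3.14, 3.14].

INTERFACE

Orientations are given as a unit quaternion [x, y, z, w].
In Python, from bench import bot gives the robot as it stands.
- The arm moves only by the shell command python3 drive.py 'ROWS'. ROWS is one flat JSON list of numbers that holds 1 to 5 rows one after another, with no inner brackets; each row has 7 numbers: a rotation vector rx, ry, rz in rad, then dx, dy, dz in m, then the opening from 0.0 (shut) to 1.0 (fully open); each row is the pose to reach, as a shift and turn from the pose commanded when the command began, along the tool's axes at that moment; what a row does not reach only later rows make up. A row lasts 1/12 s, in which the tool goes at most 0.0417 m and 0.125 rad, less where a joint would pass 70% of its speed; a pose out of reach is approached as far as the arm can. The fingers move at their own pace and stop on an object; the grip force is fixed at half the most. Time passes only in rows, so rows that do not move let the fingers close. It prints the time, the measured TCP pose, the force, the opening and the grip force at its end. Input that does not fit is refused with a message, and nothing moves.
- bot.state(): the state, without advancing time (a new reading comes with each control period).
- bot.read_camera(name): name is "scene" or "top" or "wrist"; returns a dict with "image" (420x560x3 uint8, red, green, blue), "fx", "fy", "cx", "cy" (pixels), "dist" ([k1, k2, p1, p2, k3] as OpenCV has them; the pictures are not rectified), "extrinsics" (4x4, takes a point from world to camera coordinates); the wrist camera has in their place "T_tool_cam" (4x4, takes a point from camera to tool coordinates, whose origin is the TCP and whose axes are the flange's). Camera axes: x right, y down, z forward; pixel columns grow to the right and rows downward; lengths in m; the calibration is good to about 2 mm. A picture is of the moment at which its call begins: read the wrist's pose just before it. There is no depth.
- bot.close_job(): hands the job in; it is judged then, once.
The state is a dict: "time_s": time; "joint_pos": joint angles; "qvel": joint speeds; "joint_torque": joint torques, N m; "tool_pos": TCP position; "tool_rot": TCP orientation; "wrist_force": force on the tool from outside, world axes, zero at the start; "ft_torque": the same for the moment, N m; "gripper_width": opening from 0.0 (shut) to 1.0 (fully open); "grip_force": force on a finger pad.
Only numpy, scipy, OpenCV 4.12 (cv2) and the standard library are available. Lean on these libraries where they do the work, as an engineer would, in place of code of your own. Each camera call takes 0.05 s, during which the arm holds its last target. There are 200 camera calls.

TASK

Pick up the green radio board and hold it above the upward-looking inspection camera, component side up and level, centred over the lens with its long sides parallel to the long sides of the white rectangle and its underside at the height of the yellow pointer; keep it still there for at least three seconds. Then lay the board down flat and gently in the open drawer, let go of it and slide the drawer fully shut. Leave the pointer and the other things on the bench where they are.

Things in the scene. Friction and masses are not known exactly. Their poses are not given: they have to be found in the camera images.
- board: Radio board: rigid green plate, 90 mm long (x), 56 wide (y), 12 thick, with silver shield cans and a black chip 2 mm higher on its upper side; 0.08 to 0.17 kg. It lies flat on the grey mat, component side up. Origin: centre of its underside; z up out of the component side. Best gripped across its 56 mm width.
- view (a point): Viewing place: point in the air where the board's origin is to be held, straight above the camera's round lens, level with mid-thickness of the yellow pointer tab, 110 to 170 mm above the bench. x: from lens to post, parallel to the long sides of the white rectangle (98 x 64 mm) around the lens; the board's x may lie along it either way round. z up. It moves only if the pointer is pushed.
- drawer_spot (a point): Point on the drawer's inner floor, 22 mm above the bench, in the middle of its width, about the middle of the part uncovered at the start; moves with the drawer. x points into the cabinet (the way it slides shut), y across, z up. Inside, the drawer spans y -69 to +69 mm and x -67 to +127 mm of this point; side walls end 46 mm above it, the front panel 55 mm.
- cab_drawer0_handle (a point): Centre of the drawer's steel bar handle: a round bar of 11 mm diameter, 90 mm long across the drawer (y), level, 52 mm above the bench, 35 mm in front of the drawer's front panel; moves with the drawer. Same axes as drawer_spot: x points the way the drawer slides shut.
- cab_drawer0 (a joint): Opening of the drawer in m: 0 = fully shut (against its stop), 0.165 = fully out; starts at 0.14 to 0.163. It slides easily (about 1 N) and stays where it is left; pushing the handle along +x shuts it.
- radio: Bystander: black handheld radio lying on its back, 58 by 120 mm and 34 mm high, a 60 mm stub aerial along +y. Origin: centre of its underside.
- battery: Bystander: black battery pack with an orange label, 100 (x) by 56 by 20 mm, lying flat. Origin: centre of its underside.
- mic: Bystander: black speaker microphone, 80 (x) by 55 by 26 mm, lying flat, with a grey grille and a red button. Origin: centre of its underside.
- station: Fixed inspection camera. Origin on the bench, 190 mm beyond the lens along its x. Lens box: black, 130 (x) x 100 x 45 mm high, on a grey foot 140 wide. Steel post, 12 mm diameter, 200 mm tall, 100 mm past the lens along +x; friction-held yellow collar (24 mm) on it with a tab 14 wide, 4 thick, ending 62 mm from the viewing place. Behind: black control box, 75 mm high.
- cab: Fixed low blue cabinet, 240 (x, depth) x 180 x 90 mm high, with one grey-fronted plywood drawer that stands open towards the robot. Origin: centre of its underside; x points to its back. Its top covers the drawer from 105 mm before the origin backwards.

How it is judged:
By the outcome, as a careful person would: the job done as asked, in the order asked, and still so for the second after the job is handed in, with the robot touching nothing.
It also fails if it takes over 72 s, if anything falls off the work surface, if the arm or the gripper's body presses on something with over 40 N, if the wrist force passes 120 N, or if a joint passes its speed limit or range.

## Working session

There is one attempt and no reset: what is moved stays moved. The work goes in short steps, Python scripts to look and compute and a shell command to move; the robot and the scene stay as the last step left them, time stands still between calls to the robot, and variables do not carry over. Pictures are saved under pics/ and viewed, at most 10 in all, crops included, and the job is handed in when it is done.

```bash
ls; mkdir -p pics; python3 - <<'E'
from bench import bot
import cv2,numpy as np
print(bot.state(),bot.hold_point_z)
for n in("scene","top"):
    c=bot.read_camera(n); cv2.imwrite(f"pics/{n}0.png",c["image"][:,:,::-1])
    print(n,{k:np.round(v,4).tolist() for k,v in c.items() if k!="image"})
E
```

```text
bench.py
drive.py
pics
{'time_s': 0.0, 'joint_pos': array([ 1.24299907e+00,  3.14238627e-01, -4.80563825e-02,  1.21020356e+00,
        5.16447882e-05,  1.57081503e+00]), 'qvel': array([ 0.0020148 , -0.00031083, -0.0005844 ,  0.00147513, -0.00076999,
       -0.0008958 ]), 'joint_torque': array([ 4.93760890e-04, -5.39594829e+01,  3.39745975e+01,  1.89567881e-02,
        3.62958290e-04, -2.97313321e-06]), 'tool_pos': array([0.19295909, 0.56747485, 0.202937  ]), 'tool_rot': array([ 1.63175005e-01,  9.86596773e-01, -8.35500737e-04, -1.64341992e-04]), 'wrist_force': array([0.23662202, 0.08326986, 0.17026027]), 'ft_torque': array([ 0.0194598 ,  0.01489765, -0.01927183]), 'grip_force': 0.0, 'gripper_width': 1.0012646459173622} 0.0187
scene {'fx': 436.8584, 'fy': 436.8584, 'cx': 284.0329, 'cy': 205.373, 'dist': [0.0404, 0.0, 0.0, 0.0, 0.0], 'extrinsics': [[0.645, 0.7642, -0.0079, -0.4004], [0.5552, -0.4757, -0.6822, -0.2613], [-0.5251, 0.4356, -0.7311, 1.715], [0.0, 0.0, 0.0, 1.0]]}
top {'fx': 503.983, 'fy': 503.983, 'cx': 282.4659, 'cy': 206.1186, 'dist': [-0.1729, 0.0, 0.0, 0.0, 0.0], 'extrinsics': [[0.0152, -0.9999, -0.0016, 0.0053], [-0.9903, -0.0149, -0.1381, 0.6408], [0.138, 0.0037, -0.9904, 1.6893], [0.0, 0.0, 0.0, 1.0]]}
```

View pics/top0.png

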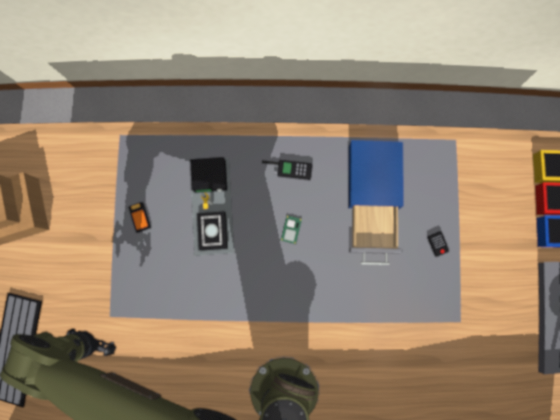

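View pics/scene0.png

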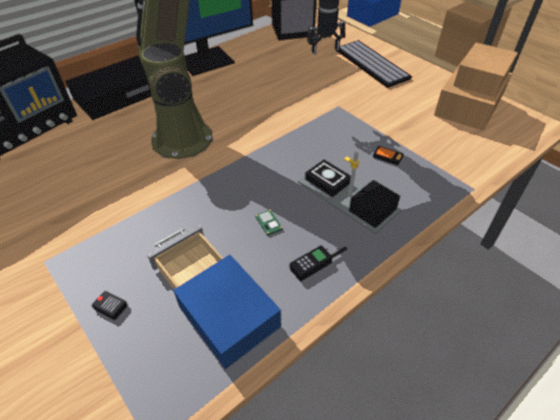

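Top view: board (291,228), lens (212,231), pointer (206,200), drawer interior (375,228), handle (375,263), radio (294,168). Scene view: board (268,222), pointer (352,162).

```bash
cat > h.py <<'E'
from bench import bot
import cv2,numpy as np
from scipy.spatial.transform import Rotation as R
def cam(n,save=None):
    s=bot.state(); c=bot.read_camera(n); c["K"]=np.array([[c["fx"],0,c["cx"]],[0,c["fy"],c["cy"]],[0,0,1]])
    if n=="wrist":
        T=np.eye(4);T[:3,:3]=R.from_quat(s["tool_rot"]).as_matrix();T[:3,3]=s["tool_pos"]
        c["W"]=T@c["T_tool_cam"]
    else: c["W"]=np.linalg.inv(c["extrinsics"])
    if save: cv2.imwrite("pics/"+save+".png",c["image"][:,:,::-1])
    return c
def rays(c,px):
    u=cv2.undistortPoints(np.float64(px).reshape(-1,1,2),c["K"],np.float64(c["dist"])).reshape(-1,2)
    d=np.c_[u,np.ones(len(u))]@c["W"][:3,:3].T
    return c["W"][:3,3],d
def plane(c,px,z):
    o,d=rays(c,px); return o+d*((z-o[2])/d[:,2])[:,None]
def tri(l):
    A=np.zeros((3,3));b=np.zeros(3)
    for c,px in l:
        o,d=rays(c,[px]);d=d[0]/np.linalg.norm(d[0]);P=np.eye(3)-np.outer(d,d);A+=P;b+=P@o
    x=np.linalg.solve(A,b)
    return x
def hsv(c): return cv2.cvtColor(c["image"],cv2.COLOR_RGB2HSV)
def blobs(c,lo,hi,amin=20):
    m=cv2.inRange(hsv(c),lo,hi); m=cv2.morphologyEx(m,cv2.MORPH_CLOSE,np.ones((5,5)))
    k,_=cv2.findContours(m,cv2.RETR_EXTERNAL,cv2.CHAIN_APPROX_NONE)
    return sorted([x for x in k if cv2.contourArea(x)>=amin],key=cv2.contourArea,reverse=True)
def go(p,yaw,down=True):
    """shift and turn in tool axes to TCP p, tool down, tool y axis at world angle yaw (mod pi)"""
    s=bot.state();r=R.from_quat(s["tool_rot"]);m=r.as_matrix();best=None
    for y in (yaw,yaw+np.pi):
        Y=np.array([np.cos(y),np.sin(y),0]);Z=np.array([0,0,-1.]);X=np.cross(Y,Z)
        v=(r.inv()*R.from_matrix(np.c_[X,Y,Z])).as_rotvec()
        if best is None or np.linalg.norm(v)<np.linalg.norm(best): best=v
    print("rot",np.round(best,3),"shift",np.round(m.T@(np.array(p)-s["tool_pos"]),4),"q6 %.2f"%s["joint_pos"][5])
E
python3 - <<'E'
from h import *
c=cam("top");s=cam("scene")
for n,px,z in [("board",(291,228),.014),("lens",(212,231),.045),("drawer",(375,228),.03),("handle",(375,263),.052),("radio",(294,168),.03),("handleL",(362,263),.052),("handleR",(388,265),.052)]:
    print(n,plane(c,[px],z)[0].round(3))
print("ptr",tri([(c,(206,200)),(s,(352,162))]).round(3))
w=cam("wrist"); print(w["fx"],w["dist"],w["T_tool_cam"].round(3).tolist())
for n,q in(("top",c),("scene",s)):
  for k in blobs(q,(18,120,90),(38,255,255),4)[:4]:print(n,cv2.boundingRect(k),cv2.contourArea(k))
E
```

```text
board [ 0.568 -0.016  0.014]
lens [0.551 0.255 0.045]
drawer [ 0.571 -0.307  0.03 ]
handle [ 0.449 -0.302  0.052]
radio [ 0.778 -0.023  0.03 ]
handleL [ 0.449 -0.258  0.052]
handleR [ 0.443 -0.347  0.052]
ptr [0.642 0.263 0.156]
308.98152035131346 [-0.05444255  0.          0.          0.          0.        ] [[0.001, -0.964, -0.264, 0.066], [1.0, 0.001, -0.0, 0.0], [0.0, -0.264, 0.964, -0.171], [0.0, 0.0, 0.0, 1.0]]
top (533, 149, 27, 34) 474.0
top (202, 194, 7, 15) 50.0
top (131, 204, 9, 5) 21.5
scene (22, 87, 35, 29) 207.0
scene (345, 157, 14, 12) 60.0
scene (396, 154, 5, 6) 12.5
```

```bash
python3 - <<'E'
from h import *
go([.50,.255,.30],np.pi/2)
E
```

```text
rot [-0.001 -0.    -0.328] shift [-0.3913 -0.1974 -0.0965] q6 1.57
```

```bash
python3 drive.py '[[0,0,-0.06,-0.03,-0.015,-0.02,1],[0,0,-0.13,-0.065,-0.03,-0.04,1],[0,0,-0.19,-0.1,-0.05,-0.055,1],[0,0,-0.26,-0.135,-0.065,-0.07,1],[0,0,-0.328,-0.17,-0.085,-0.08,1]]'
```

```text
refused: ROWS must be one flat list, 7 numbers to a row, no inner brackets. Nothing was moved.
```

Wrong form. The message asks for one flat list, 7 numbers to a row, no inner brackets, so I'll send the same numbers that way.

```bash
python3 drive.py '[0,0,-0.06,-0.03,-0.015,-0.02,1,0,0,-0.13,-0.065,-0.03,-0.04,1,0,0,-0.19,-0.1,-0.05,-0.055,1,0,0,-0.26,-0.135,-0.065,-0.07,1,0,0,-0.328,-0.17,-0.085,-0.08,1]'
python3 - <<'E'
from h import *
go([.50,.255,.30],np.pi/2)
E
```

```text
time_s: 0.67
tool_pos: [0.3269, 0.4335, 0.2848]
tool_rot: [-0.002, 1.0, 0.001, 0.001]
wrist_force: [1.0, -0.4, 0.4]
gripper_width: 0.996
grip_force: 0.0
rot [0.001 0.001 0.005] shift [-0.1723 -0.1793 -0.0152] q6 0.92
```

```bash
python3 drive.py '[0,0,0,-0.02,-0.02,-0.003,1,0,0,0,-0.05,-0.05,-0.006,1,0,0,0,-0.08,-0.08,-0.009,1,0,0,0,-0.1,-0.105,-0.012,1,0,0,0,-0.125,-0.13,-0.015,1]'
python3 drive.py '[0,0,0,-0.025,-0.025,0,1,0,0,0,-0.047,-0.048,0,1,0,0,0,-0.047,-0.048,0,1,0,0,0,-0.047,-0.048,0,1]'
python3 - <<'E'
from h import *
w=cam("wrist","w1")
print(bot.state()["tool_pos"])
for k in blobs(w,(18,120,90),(38,255,255),20)[:4]:print(cv2.boundingRect(k),cv2.contourArea(k))
E
```

```text
time_s: 1.08
tool_pos: [0.4513, 0.3023, 0.2987]
tool_rot: [0.0, 1.0, 0.0, -0.0]
wrist_force: [0.6, 1.6, 0.2]
gripper_width: 0.999
grip_force: 0.0
time_s: 1.42
tool_pos: [0.4984, 0.2549, 0.298]
tool_rot: [0.002, 1.0, -0.0, -0.0]
wrist_force: [-0.8, -0.1, -0.6]
gripper_width: 0.998
grip_force: 0.0
[0.49761662 0.25582779 0.29811684]
(282, 286, 23, 44) 585.5
(449, 248, 20, 13) 117.0
```

View pics/w1.png

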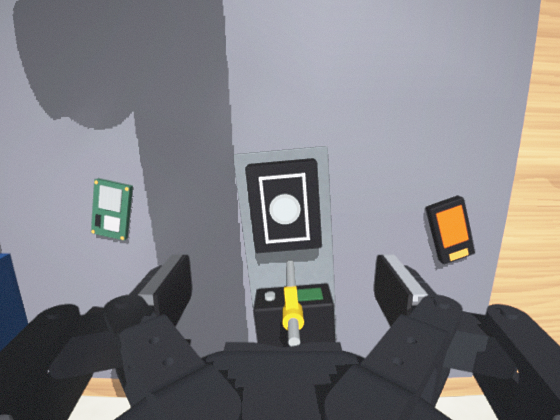

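Wrist view: white rectangle spans (260–311, 174–243), lens at (285,209), pointer tab tip near (290,287), board at (112,210). I measure the lens now and take a second, flatter view of the pointer.

```bash
cat >> h.py <<'E'
def station(w):
    g=cv2.cvtColor(w["image"],cv2.COLOR_RGB2GRAY)
    h=hsv(w);m=((h[...,2]>150)&(h[...,1]<60)).astype(np.uint8)*255
    k,hi=cv2.findContours(m,cv2.RETR_CCOMP,cv2.CHAIN_APPROX_NONE)
    out=[]
    for i,x in enumerate(k):
        if hi[0,i,3]<0 and hi[0,i,2]>=0 and cv2.contourArea(x)>800:
            P=plane(w,x.reshape(-1,2).astype(float),.0455)
            r=cv2.minAreaRect((P[:,:2]*1000).astype(np.float32)); out.append(r)
            print("rect",np.round(r[0],1),np.round(r[1],1),round(r[2],2))
        elif hi[0,i,3]<0 and 200<cv2.contourArea(x)<3000:
            P=plane(w,x.reshape(-1,2).astype(float),.0455)
            c,rr=cv2.minEnclosingCircle((P[:,:2]*1000).astype(np.float32));print("circ",np.round(c,1),round(rr,1))
    for x in blobs(w,(18,120,90),(38,255,255),20):
        y=x.reshape(-1,2); t=y[y[:,1]<=y[:,1].min()+0]; print("yellow",cv2.boundingRect(x),"tip",t.mean(0),len(t))
def board(w,z=.012):
    k=blobs(w,(60,90,40),(90,255,220),300)
    for x in k[:3]:
        P=plane(w,cv2.convexHull(x).reshape(-1,2).astype(float),z)
        r=cv2.minAreaRect((P[:,:2]*1000).astype(np.float32));print("green",cv2.boundingRect(x),np.round(r[0],1),np.round(r[1],1),round(r[2],2))
E
python3 - <<'E'
from h import *
w=cam("wrist");station(w);board(w)
E
python3 drive.py '[0,0,0,0.02,0,0.01,1,0,0,0,0.05,0,0.025,1,0,0,0,0.075,0,0.04,1,0,0,0,0.1,0,0.05,1,0,0,0,0.1,0,0.05,1]'
python3 drive.py '[0,0,0,0,0,0,1]'
python3 - <<'E'
from h import *
w=cam("wrist","w2");station(w);board(w)
i=w["image"][:,:,::-1];cv2.imwrite("pics/w2c.png",cv2.resize(i[130:300,200:380],None,fx=4,fy=3.5,interpolation=2))
E
```

```text
circ [929.3 597.2] 69.4
circ [929.  -86.3] 69.4
circ [756.8 269.9] 26.2
circ [571.5   3.9] 16.0
circ [550.2 257.5] 22.2
circ [533.8   6.5] 23.4
rect [550.  257.4] [99.4 64.7] 4.93
rect [540.8 389.7] [526.8 404.9] 1.47
rect [505.1 -62.9] [474.5 249.3] 1.64
yellow (281, 287, 22, 44) tip [289. 287.] 13
yellow (448, 249, 20, 13) tip [464.5 249. ] 4
green (91, 179, 40, 60) [560. -14.] [57.3 90.3] 76.9
time_s: 1.93
tool_pos: [0.3912, 0.2557, 0.2462]
tool_rot: [-0.002, 1.0, -0.001, -0.003]
wrist_force: [-0.4, -0.2, -0.6]
gripper_width: 0.996
grip_force: 0.0
time_s: 2.02
tool_pos: [0.3955, 0.2568, 0.2482]
tool_rot: [-0.002, 1.0, -0.0, -0.0]
wrist_force: [-0.4, -0.7, 0.4]
gripper_width: 1.002
grip_force: 0.0
circ [738.3 547.5] 62.7
circ [550.6 257.4] 22.3
circ [524.6   8.8] 22.8
rect [550.1 257.4] [99.3 65. ] 5.08
circ [533.8  95.9] 46.3
rect [453.6 375.4] [412.3 407.9] 89.99
green (83, 252, 40, 57) [558.5 -14.2] [56.5 93.4] 77.47
```

View pics/w2c.png

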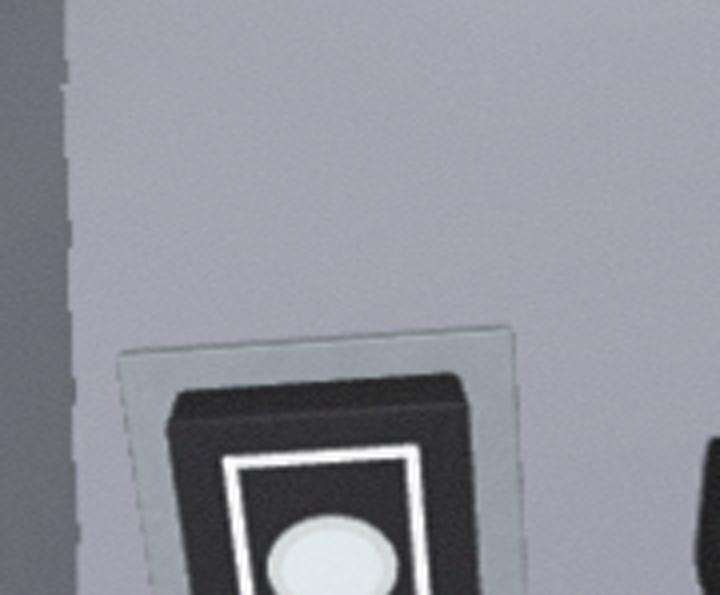

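Pointer is hidden behind the gripper here; rectangle/lens centre is consistent at (550.1, 257.4) mm, 5.0°. I go to a side view for the pointer on the way to the board.

```bash
python3 drive.py '[0,0,0,-0.03,-0.02,-0.01,1,0,0,0,-0.065,-0.04,-0.012,1,0,0,0,-0.1,-0.06,-0.012,1,0,0,0,-0.135,-0.08,-0.012,1,0,0,0,-0.17,-0.1,-0.012,1]'
python3 drive.py '[0,0,0,-0.03,-0.015,0,1,0,0,0,-0.05,-0.027,0,1,0,0,0,-0.05,-0.027,0,1,0,0,0,-0.05,-0.027,0,1]'
python3 - <<'E'
from h import *
w=cam("wrist","w3");station(w);board(w)
print(w["W"][:3,3])
E
```

```text
time_s: 2.48
tool_pos: [0.5706, 0.1556, 0.2612]
tool_rot: [-0.0, 1.0, 0.0, 0.001]
wrist_force: [1.0, 0.9, 0.5]
gripper_width: 0.999
grip_force: 0.0
time_s: 2.82
tool_pos: [0.6193, 0.1286, 0.2599]
tool_rot: [0.001, 1.0, 0.0, -0.0]
wrist_force: [-0.7, -0.1, 0.3]
gripper_width: 1.0
grip_force: 0.0
circ [978.3 444.4] 76.5
circ [ 977.9 -187.8] 76.6
circ [826.9  24.4] 54.4
circ [665.9 273.3] 19.6
circ [579.5  -4.1] 15.4
circ [549.9 257.9] 22.3
circ [542.4  -1.2] 22.8
rect [549.8 257.8] [99.4 65.6] 4.9
rect [611.3 -74.3] [416.8 278. ] 1.24
yellow (410, 189, 35, 57) tip [432. 189.] 7
green (151, 93, 49, 71) [560.9 -16.3] [55.3 88.2] 76.23
[0.55303196 0.12868696 0.43075095]
```

View pics/w3.png

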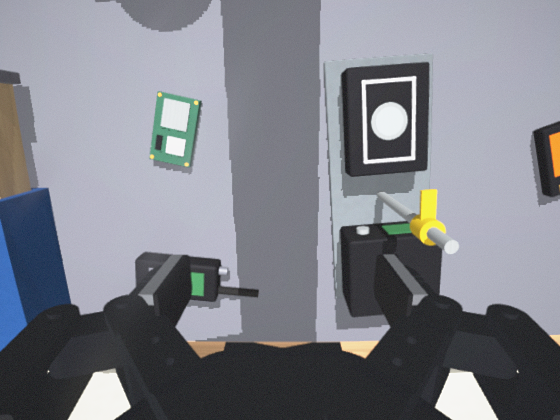

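View: tab spans about columns 421–437, tip row 189, collar at (428,230). Compute the tab's height by both methods.

```bash
python3 - <<'E'
from h import *
w=cam("wrist")
im=w["image"];m=cv2.inRange(hsv(w),(18,120,90),(38,255,255))
for r in range(186,206,2):
    c=np.where(m[r,380:470])[0]+380; print(r,c.min() if len(c) else None,c.max() if len(c) else None)
i1=cv2.imread("pics/w1.png");m1=cv2.inRange(cv2.cvtColor(i1,cv2.COLOR_BGR2HSV),(18,120,90),(38,255,255))
for r in range(284,304,3):
    c=np.where(m1[r,260:330])[0]+260; print("v1",r,c.min() if len(c) else None,c.max() if len(c) else None)
w1=dict(w);T=np.eye(4);T[:3,:3]=R.from_quat([0.001,1,0,0]).as_matrix();T[:3,3]=[0.498,0.2553,0.298];w1["W"]=T@w["T_tool_cam"]
tip=np.array([.55,.2576])+.062*np.array([np.cos(.087),np.sin(.087)]);print(tip)
for n,q,px in(("v3",w,(429.5,188.8)),("v1",w1,(289.5,286.3))):
    o,d=rays(q,[px]);d=d[0]; print(n,"z by x",o[2]+d[2]*(tip[0]-o[0])/d[0],"z by y",o[2]+d[2]*(tip[1]-o[1])/d[1])
print(tri([(w,(429.5,188.8)),(w1,(289.5,286.3))]))
E
```

```text
186 None None
188 None None
190 430 433
192 420 435
194 420 435
196 420 435
198 420 435
200 420 435
202 420 435
204 419 434
v1 284 None None
v1 287 284 296
v1 290 283 296
v1 293 284 296
v1 296 284 297
v1 299 284 297
v1 302 285 298
[0.61176551 0.2629872 ]
v3 z by x 0.14544220321891127 z by y 0.15910409714777835
v1 z by x 0.15309477650383485 z by y 0.15761508817131709
[0.60884737 0.26308498 0.15857278]
```

```bash
python3 drive.py '[0,0,0,0,-0.02,0.015,1,0,0,0,0,-0.04,0.03,1,0,0,0,0,-0.055,0.04,1,0,0,0,0,-0.055,0.04,1,0,0,0,0,-0.055,0.04,1]'
cat >> h.py <<'E'
def tip(w,px,L,ang=.087):
    t=np.array(L)+.062*np.array([np.cos(ang),np.sin(ang)])
    o,d=rays(w,[px]);d=d[0];print("tip z by y",o[2]+d[2]*(t[1]-o[1])/d[1],"by x",o[2]+d[2]*(t[0]-o[0])/d[0])
E
python3 - <<'E'
from h import *
w=cam("wrist","w4");print(bot.state()["tool_pos"]);station(w);board(w)
i=w["image"][:,:,::-1];m=cv2.inRange(hsv(w),(18,120,90),(38,255,255));m[:,:300]=0
ys,xs=np.where(m);
for r in range(ys.min(),ys.min()+24,2): c=xs[ys==r];print(r,c.min(),c.max())
cv2.imwrite("pics/w4c.png",cv2.resize(i[60:260,360:560],None,fx=3,fy=3,interpolation=2))
E
```

```text
time_s: 3.33
tool_pos: [0.6169, 0.0742, 0.2204]
tool_rot: [0.0, 1.0, 0.0, -0.0]
wrist_force: [-0.8, 0.2, 0.1]
gripper_width: 0.997
grip_force: 0.0
[0.61748788 0.07472934 0.22102619]
circ [ 943.3 -207.5] 61.8
circ [943.2 356.2] 61.8
circ [809.   -4.6] 61.6
circ [663.3 273.5] 24.7
circ [578.6  -7.4] 15.5
circ [549.6 258.1] 22.3
circ [542.3  -4.4] 22.6
rect [549.7 257.9] [99.3 65.2] 4.89
rect [604.6 -89.4] [289.8 371.4] 89.83
yellow (487, 202, 46, 64) tip [520. 202.] 1
green (217, 288, 22, 26) [789.2  -3. ] [28.8 39.2] 84.78
green (434, 234, 52, 15) [700.5 311.5] [17.6 71.4] 5.12
green (182, 91, 39, 68) [548.1 -35.4] [31.  84.9] 55.38
202 520 520
204 505 523
206 505 523
208 505 523
210 505 522
212 504 522
214 504 522
216 504 521
218 504 521
220 503 521
222 503 521
224 503 520
```

View pics/w4c.png

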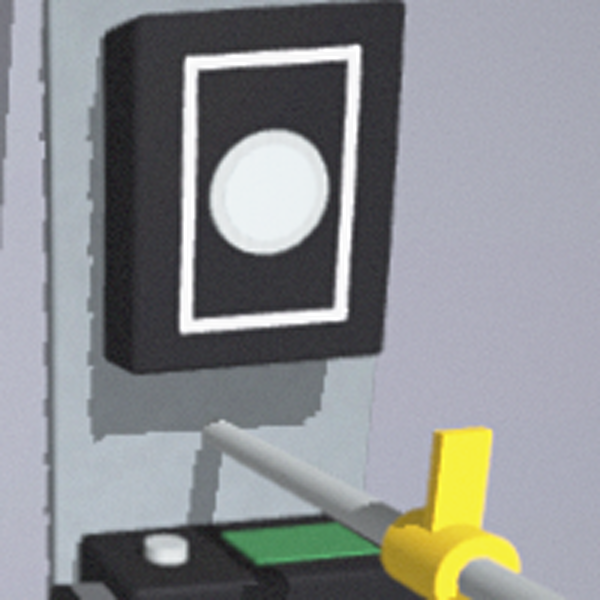

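The tab is seen with its left side face; its right top corner is at about (523.5, 203). I triangulate that corner across the three views.

```bash
python3 - <<'E'
from h import *
w=cam("wrist")
def mk(q,p):
    v=dict(w);T=np.eye(4);T[:3,:3]=R.from_quat(q).as_matrix();T[:3,3]=p;v["W"]=T@w["T_tool_cam"];return v
v1=mk([.001,1,0,0],[.498,.2553,.298]);v3=mk([.0005,1,0,0],[.6195,.1287,.2599])
L={'v4':(.5497,.2579),'v3':(.5498,.2578),'v1':(.5500,.2574)}
u=np.array([np.cos(.087),np.sin(.087)]);n=np.array([-u[1],u[0]])
V={'v4':(w,(523.7,202.7)),'v3':(v3,(435.8,189.7)),'v1':(v1,(296.7,286.3))}
for k,(c,px) in V.items():
    t=np.array(L[k])+.062*u+.007*n
    o,d=rays(c,[px]);d=d[0];print(k,"z by y",o[2]+d[2]*(t[1]-o[1])/d[1],"by x",o[2]+d[2]*(t[0]-o[0])/d[0])
# left bottom corner v4
t=np.array(L['v4'])+.062*u-.007*n;o,d=rays(w,[(504.5,204)]);d=d[0];print("LB",o[2]+d[2]*(t[1]-o[1])/d[1])
print(tri(list(V.values())),tri([V['v4'],V['v1']]))
E
```

```text
v4 z by y 0.15800159540363862 by x 0.15912748537630775
v3 z by y 0.1551787313986544 by x 0.15902448831644994
v1 z by y 0.18428428836614574 by x 0.15419357681524526
LB 0.15476024980885486
[0.61142595 0.27117367 0.15523996] [0.61097853 0.2714512  0.15593079]
```

```bash
python3 drive.py '[0,0,0.06,0.015,-0.025,0.02,1,0,0,0.12,0.03,-0.05,0.04,1,0,0,0.18,0.045,-0.075,0.055,1,0,0,0.229,0.0575,-0.09,0.07,1,0,0,0.229,0.0575,-0.09,0.07,1]'
python3 drive.py '[0,0,0,0,0,0,1]'
python3 - <<'E'
from h import *
w=cam("wrist","w5")
h=hsv(w);m=cv2.inRange(h,(60,90,40),(90,255,255))
for z in(.012,):
    board(w,z)
k=blobs(w,(60,90,40),(90,255,220),300)[0];print(cv2.minAreaRect(k))
go([.56,-.015,.05],np.radians(76.9))
E
```

```text
time_s: 3.85
tool_pos: [0.5563, -0.0174, 0.1482]
tool_rot: [0.116, 0.993, -0.001, -0.002]
wrist_force: [0.0, 0.2, -0.2]
gripper_width: 1.002
grip_force: 0.0
time_s: 3.93
tool_pos: [0.5598, -0.0156, 0.1506]
tool_rot: [0.114, 0.993, 0.0, -0.0]
wrist_force: [0.2, 0.4, 0.3]
gripper_width: 0.999
grip_force: 0.0
green (255, 147, 55, 86) [560.7 -16.2] [55.1 89. ] 76.93
((281.9999694824219, 189.49996948242188), (84.99998474121094, 53.99999237060547), 90.0)
rot [0.001 0.002 0.001] shift [ 0.0013 -0.0002  0.1014] q6 0.20
```

View pics/w5.png

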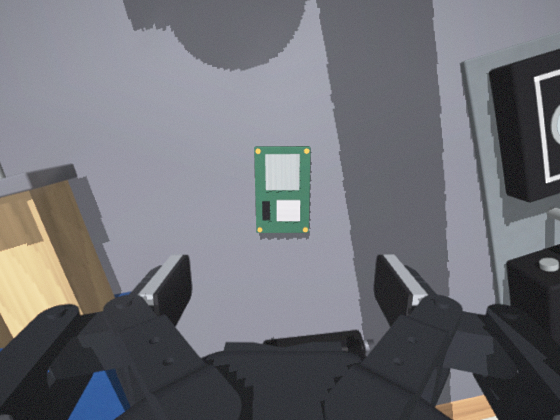

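Board in wrist image spans (255–310, 147–233), squarely aligned and centred between the fingers. Descend.

```bash
python3 drive.py '[0,0,0,0,0,0.03,1,0,0,0,-0.001,0,0.065,1,0,0,0,-0.001,0,0.1,1,0,0,0,-0.001,0,0.13,1,0,0,0,-0.001,0,0.13,1]'
python3 drive.py '[0,0,0,0,0,0.01,1,0,0,0,0,0,0.016,1,0,0,0,0,0,0.016,1]'
python3 - <<'E'
from h import *
print(np.mean([bot.state()["tool_pos"] for _ in range(20)],0))
go([.5607,-.0162,.003],np.radians(76.9))
E
```

```text
time_s: 4.4
tool_pos: [0.5584, -0.0146, 0.016]
tool_rot: [0.113, 0.994, -0.0, -0.003]
wrist_force: [-1.2, 0.5, -0.6]
gripper_width: 1.0
grip_force: 0.0
time_s: 4.65
tool_pos: [0.5625, -0.0156, 0.0051]
tool_rot: [0.114, 0.994, 0.0, 0.001]
wrist_force: [-0.5, -0.1, -0.3]
gripper_width: 1.0
grip_force: 0.0
[ 0.56253299 -0.01563678  0.0051444 ]
rot [0.    0.002 0.001] shift [ 0.0017 -0.001   0.0021] q6 0.20
```

```bash
python3 drive.py '[0,0,0,0.001,0,0.001,1,0,0,0,0.001,0,0.001,0.4,0,0,0,0.001,0,0.001,0.2,0,0,0,0.001,0,0.001,0,0,0,0,0.001,0,0.001,0]'
python3 drive.py '[0,0,0,0,0,0,0,0,0,0,0,0,0,0,0,0,0,0,0,0,0,0,0,0,0,0,0,0]'
```

```text
time_s: 5.07
tool_pos: [0.5607, -0.0159, 0.0039]
tool_rot: [0.114, 0.993, 0.0, 0.0]
wrist_force: [0.1, -0.0, 0.3]
gripper_width: 0.453
grip_force: 0.0
time_s: 5.4
tool_pos: [0.5601, -0.0158, 0.0033]
tool_rot: [0.114, 0.993, -0.0, -0.0]
wrist_force: [1.3, 0.3, -0.1]
gripper_width: 0.001
grip_force: 0.0
```

The fingers shut fully with no grip. Look.

```bash
python3 - <<'E'
from h import *
w=cam("wrist","w6");board(w);t=cam("top");board(t)
a=w["image"];b=cv2.resize(t["image"][170:280,230:340],(420,420));cv2.imwrite("pics/w6c.png",cv2.resize(np.hstack([a,b])[:,:,::-1],(800,343)))
E
```

```text
green (230, 165, 105, 126) [552.2 -14.1] [55.2 73.7] 76.94
```

View pics/w6c.png

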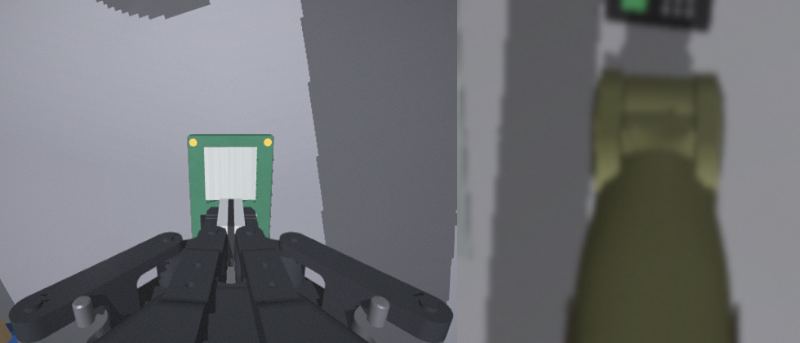

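The fingers have closed above the board, still lying there. Lift, open, and re-measure.

```bash
python3 drive.py '[0,0,0,0,0,-0.03,0,0,0,0,0,0,-0.06,0,0,0,0,0,0,-0.06,1,0,0,0,0,0,-0.06,1,0,0,0,0,0,-0.06,1]'
python3 drive.py '[0,0,0,0,0,-0.03,1,0,0,0,0,0,-0.06,1,0,0,0,0,0,-0.085,1,0,0,0,0,0,-0.085,1,0,0,0,0,0,-0.085,1]'
python3 - <<'E'
from h import *
w=cam("wrist","w7");board(w);print(bot.state()["tool_pos"])
E
```

```text
time_s: 5.92
tool_pos: [0.56, -0.0158, 0.0631]
tool_rot: [0.114, 0.993, -0.0, -0.0]
wrist_force: [0.2, -0.0, -0.1]
gripper_width: 0.419
grip_force: 0.0
time_s: 6.33
tool_pos: [0.5607, -0.0159, 0.1485]
tool_rot: [0.114, 0.993, 0.0, 0.001]
wrist_force: [-0.2, -0.4, -0.9]
gripper_width: 0.993
grip_force: 0.0
green (255, 146, 55, 86) [560.4 -16.1] [55.1 88.2] 76.93
[ 0.55960633 -0.01581738  0.14720556]
```

```bash
python3 - <<'E'
from h import *
w=cam("wrist");C=np.linalg.inv(w["T_tool_cam"])
for z in(0,-.005,-.01,-.015,-.02):
    p,_=cv2.projectPoints(np.array([[0.,0,z],[.011,0,z]]),cv2.Rodrigues(C[:3,:3])[0],C[:3,3],w["K"],np.float64(w["dist"]));print(z,p.reshape(-1).round(0))
a=cv2.imread("pics/w6.png");cv2.imwrite("pics/w6t.png",cv2.resize(a[150:310,200:380],None,fx=4,fy=3.6,interpolation=2)[:600])
E
```

```text
0 [282. 239. 282. 222.]
-0.005 [282. 242. 282. 224.]
-0.01 [282. 246. 282. 227.]
-0.015 [282. 249. 282. 230.]
-0.02 [282. 253. 282. 233.]
```

View pics/w6t.png

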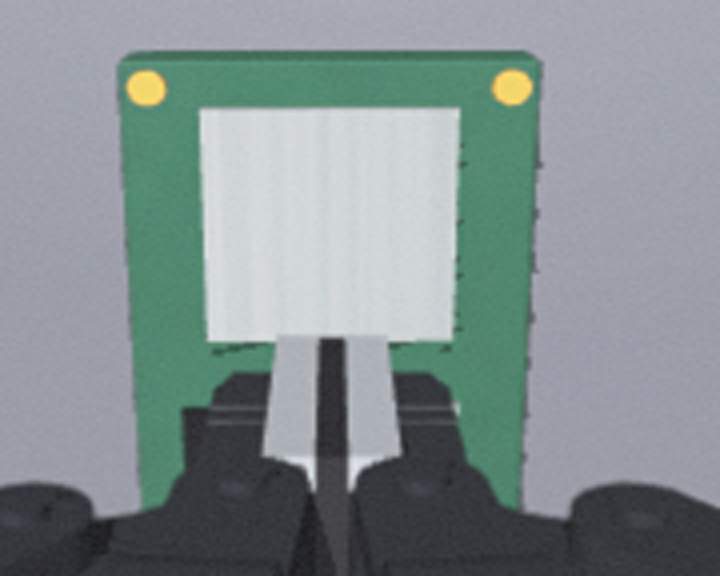

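The visible pad tips lie at row 243, i.e. well behind the nominal TCP, so they passed above the board. I'll preset the opening to ~66 mm, descend carefully and feel for the mat.

```bash
python3 drive.py '[0,0,0,0,0,0.03,0.78,0,0,0,0,0,0.065,0.78,0,0,0,0,0,0.1,0.78,0,0,0,0,0,0.13,0.78,0,0,0,0,0,0.14,0.78]'
python3 drive.py '[0,0,0,0,0,0.005,0.78,0,0,0,0,0,0.005,0.78]'
python3 drive.py '[0,0,0,0,0,0.003,0.78,0,0,0,0,0,0.004,0.78]'
python3 - <<'E'
from h import *
cam("wrist","w8");print(bot.state()["wrist_force"])
E
```

```text
time_s: 6.85
tool_pos: [0.5544, -0.0157, 0.002]
tool_rot: [0.114, 0.993, -0.0, -0.005]
wrist_force: [-0.9, -0.0, -0.5]
gripper_width: 0.78
grip_force: 0.0
time_s: 7.02
tool_pos: [0.5588, -0.0158, 0.002]
tool_rot: [0.114, 0.993, -0.0, -0.002]
wrist_force: [-0.5, 0.7, 0.0]
gripper_width: 0.778
grip_force: 0.0
time_s: 7.18
tool_pos: [0.5618, -0.0159, 0.0007]
tool_rot: [0.114, 0.993, 0.0, 0.001]
wrist_force: [1.0, 0.5, -0.2]
gripper_width: 0.773
grip_force: 0.0
[ 0.18189335 -0.12837002 -0.46981549]
```

View pics/w8.png

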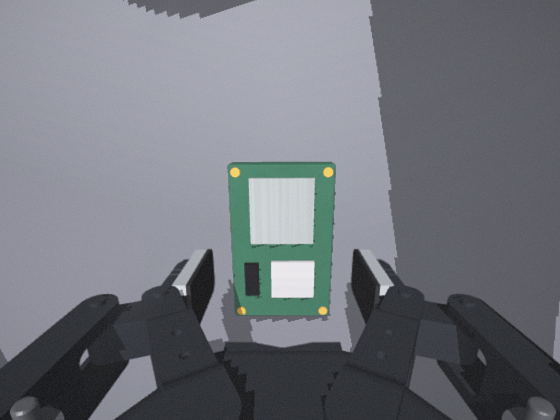

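Tips at (212,250) and (352,250) for a 66 mm opening: they are about 25 mm above the board's top although the TCP reads 1 mm, so the real tips sit ~30 mm short of the reported TCP. Keep descending in small, force-watched steps.

```bash
python3 drive.py '[0,0,0,0,0,0.005,0.78,0,0,0,0,0,0.01,0.78,0,0,0,0,0,0.01,0.78]'
python3 drive.py '[0,0,0,0,0,0.005,0.78,0,0,0,0,0,0.008,0.78,0,0,0,0,0,0.008,0.78]'
python3 - <<'E'
from h import *
w=cam("wrist","w9");print(np.linalg.norm(bot.state()["wrist_force"]))
h=hsv(w)
for r in range(225,262,3):
    row=h[r]; g=np.where((row[:,0]>60)&(row[:,0]<90)&(row[:,1]>90))[0]
    b=np.where((w["image"][r].max(1)<70)|((w["image"][r].min(1)>195)))[0]
    L=b[(b<g.min())];Rr=b[b>g.max()]
    print(r,g.min(),g.max(),L.max() if len(L) else None,Rr.min() if len(Rr) else None)
E
```

```text
time_s: 7.48
tool_pos: [0.5599, -0.0158, -0.0112]
tool_rot: [0.114, 0.993, -0.0, -0.0]
wrist_force: [-0.3, 0.3, 0.1]
gripper_width: 0.78
grip_force: 0.0
time_s: 7.73
tool_pos: [0.5595, -0.0158, -0.0195]
tool_rot: [0.114, 0.993, -0.0, -0.001]
wrist_force: [0.2, -0.1, -0.3]
gripper_width: 0.78
grip_force: 0.0
1.0807529549726895
225 225 339 None None
228 225 339 None None
231 225 339 None None
234 225 339 None None
237 226 339 None None
240 226 339 None None
243 226 338 None None
246 226 338 None None
249 226 338 None None
252 227 338 211 354
255 227 338 212 353
258 227 337 212 353
261 227 337 212 353
```

```bash
python3 drive.py '[0,0,0,0,0,0.005,0.78,0,0,0,0,0,0.01,0.78,0,0,0,0,0,0.01,0.78]'
python3 drive.py '[0,0,0,0,0,0.003,0.78,0,0,0,0,0,0.005,0.78,0,0,0,0,0,0.005,0.78]'
python3 - <<'E'
from h import *
w=cam("wrist","w10")
h=hsv(w)
for r in range(246,280,4):
    row=h[r]; g=np.where((row[:,0]>60)&(row[:,0]<90)&(row[:,1]>90))[0]
    b=np.where((w["image"][r].max(1)<70)|((w["image"][r].min(1)>195)))[0]
    L=b[(b<g.min())];Rr=b[b>g.max()]
    print(r,g.min(),g.max(),L.max() if len(L) else None,Rr.min() if len(Rr) else None)
board(w)
E
```

```text
time_s: 8.03
tool_pos: [0.5594, -0.0158, -0.0297]
tool_rot: [0.114, 0.993, -0.0, -0.001]
wrist_force: [-0.4, -0.7, 1.0]
gripper_width: 0.781
grip_force: 0.0
time_s: 8.28
tool_pos: [0.5602, -0.0158, -0.0339]
tool_rot: [0.114, 0.993, -0.0, -0.0]
wrist_force: [-0.1, -0.2, 0.3]
gripper_width: 0.781
grip_force: 0.0
246 219 345 None None
250 219 344 211 354
254 220 344 211 354
258 220 344 212 353
262 220 344 212 353
266 220 343 213 353
270 221 343 213 352
274 221 343 213 352
278 221 343 213 352
green (216, 175, 133, 172) [556.1 -15.1] [55.3 83.3] 77.04
```

Tips are now ~6 mm below the board's top. Close.

```bash
python3 drive.py '[0,0,0,0,0,0,0.6,0,0,0,0,0,0,0.4,0,0,0,0,0,0,0.2,0,0,0,0,0,0,0,0,0,0,0,0,0,0]'
python3 drive.py '[0,0,0,0,0,0,0,0,0,0,0,0,0,0]'
```

```text
time_s: 8.75
tool_pos: [0.5622, -0.0158, -0.0312]
tool_rot: [0.114, 0.993, 0.0, 0.002]
wrist_force: [-2.8, 0.8, 16.9]
gripper_width: 0.638
grip_force: 71.2
time_s: 8.92
tool_pos: [0.5621, -0.0158, -0.0313]
tool_rot: [0.114, 0.993, 0.0, 0.002]
wrist_force: [-2.5, 0.6, 15.9]
gripper_width: 0.64
grip_force: 71.2
```

```bash
python3 drive.py '[0,0,0,0,0,-0.01,0,0,0,0,0,0,-0.03,0,0,0,0,0,0,-0.06,0,0,0,0,0,0,-0.1,0,0,0,0,0,0,-0.14,0]'
python3 drive.py '[0,0,0,0,0,0,0,0,0,0,0,0,0,0]'
python3 - <<'E'
from h import *
w=cam("wrist","w11");print(bot.state()["wrist_force"],bot.state()["tool_pos"])
k=blobs(w,(60,90,40),(90,255,255),2000)[0];x=cv2.convexHull(k).reshape(-1,2)
print(cv2.boundingRect(k),cv2.approxPolyDP(x,6,True).reshape(-1,2).tolist())
E
```

```text
time_s: 9.33
tool_pos: [0.5587, -0.0158, 0.1073]
tool_rot: [0.114, 0.993, -0.0, -0.001]
wrist_force: [1.5, -0.5, -1.1]
gripper_width: 0.638
grip_force: 63.9
time_s: 9.5
tool_pos: [0.5626, -0.0159, 0.1095]
tool_rot: [0.114, 0.993, 0.0, 0.003]
wrist_force: [-0.1, 0.7, -2.3]
gripper_width: 0.64
grip_force: 64.0
[-0.44461614 -0.15170626 -1.14864237] [ 0.56077415 -0.01586589  0.10725159]
(217, 171, 132, 176) [[345, 173], [338, 341], [228, 340], [218, 178]]
```

```bash
cat >> h.py <<'E'
def widths(im,rows=range(190,246,6)):
    h=cv2.cvtColor(im,cv2.COLOR_RGB2HSV);o=[]
    for r in rows:
        g=np.where((h[r,:,0]>60)&(h[r,:,0]<90)&(h[r,:,1]>90))[0]; g=g[(g>150)&(g<420)]
        o.append((r,g.min(),g.max(),g.max()-g.min()+1))
    return o
E
python3 - <<'E'
from h import *
a=cv2.imread("pics/w10.png")[:,:,::-1].copy();b=cv2.imread("pics/w11.png")[:,:,::-1].copy()
print([tuple(map(int,x)) for x in widths(a)]);print([tuple(map(int,x)) for x in widths(b)])
w=cam("wrist");C=np.linalg.inv(w["T_tool_cam"])
for zt in (-.0459,-.0433,-.040): # top-face at this tool z
    P=np.array([[x,s*.028,zt] for x in(.03,.0,) for s in(-1,1)]);p=cv2.projectPoints(P,cv2.Rodrigues(C[:3,:3])[0],C[:3,3],w["K"],np.float64(w["dist"]))[0].reshape(-1,2);print(zt,p.round(1).tolist())
E
```

```text
[(190, 231, 348, 118), (196, 217, 347, 131), (202, 217, 347, 131), (208, 217, 346, 130), (214, 217, 346, 130), (220, 217, 346, 130), (226, 218, 345, 128), (232, 218, 345, 128), (238, 219, 345, 127), (244, 219, 345, 127)]
[(190, 218, 347, 130), (196, 218, 347, 130), (202, 218, 346, 129), (208, 218, 346, 129), (214, 219, 346, 128), (220, 219, 345, 127), (226, 220, 345, 126), (232, 220, 344, 125), (238, 220, 344, 125), (244, 221, 344, 124)]
-0.0459 [[216.0, 212.1], [348.6, 212.2], [219.9, 276.2], [344.6, 276.3]]
-0.0433 [[217.3, 210.4], [347.4, 210.5], [221.0, 273.5], [343.5, 273.6]]
-0.04 [[218.8, 208.3], [345.9, 208.4], [222.4, 270.2], [342.2, 270.3]]
```

```bash
cat >> h.py <<'E'
def dots(im):
    h=cv2.cvtColor(im,cv2.COLOR_RGB2HSV);m=cv2.inRange(h,(15,110,150),(32,255,255));m[:,:150]=0;m[:,410:]=0
    n,_,st,ce=cv2.connectedComponentsWithStats(m); 
    return [(ce[i].round(1),int(st[i,4])) for i in range(1,n) if 8<st[i,4]<300]
E
python3 - <<'E'
from h import *
for f in("w5","w8","w9","w10","w11"):
    print(f,[(d[0].tolist(),d[1]) for d in dots(cv2.imread(f"pics/{f}.png")[:,:,::-1].copy())])
E
```

```text
w5 [([257.7, 150.9], 20), ([306.1, 150.7], 20), ([259.4, 229.2], 16), ([304.9, 229.2], 21)]
w8 [([327.7, 171.6], 77), ([234.8, 171.9], 72), ([241.4, 310.3], 48), ([322.4, 310.1], 55)]
w9 [([229.2, 183.3], 94), ([334.8, 183.0], 98), ([237.2, 336.2], 48), ([327.7, 336.0], 72)]
w10 [([222.9, 188.6], 116), ([340.3, 188.4], 118)]
w11 [([224.4, 184.3], 114), ([339.8, 183.8], 115)]
```

```bash
python3 - <<'E'
from h import *
w=cam("wrist","w12");v=dict(w);v["W"]=w["T_tool_cam"]
for f,zt,tz in(("w5",None,.1500),("w8",None,.0002),("w9",None,-.0195),("w10",None,-.0339),("w11",-.0433,0),("w12",-.0433,0)):
    d=np.array([q[0] for q in dots(cv2.imread(f"pics/{f}.png")[:,:,::-1].copy())])
    z=zt if zt else tz-.012
    # tool z of the dot plane: z_tool = TCPz - zworld
    z=zt if zt else tz-.012
    P=plane(v,d,z)*1000
    print(f,P[:,:2].round(1).tolist(),"mean",P.mean(0).round(1),"sep",round(float(np.linalg.norm(P[0]-P[1])),1))
E
```

```text
w5 [[39.6, -24.5], [39.8, 23.4], [-42.2, -24.3], [-42.2, 23.8]] mean [ -1.2  -0.4 138. ] sep 47.9
w8 [[42.0, 23.5], [41.8, -24.7], [-40.5, -24.2], [-40.3, 23.7]] mean [  0.8  -0.4 -11.8] sep 48.2
w9 [[39.6, -24.4], [39.7, 24.1], [-43.3, -24.1], [-43.1, 24.3]] mean [ -1.8  -0.  -31.5] sep 48.4
w10 [[40.1, -24.6], [40.2, 24.0]] mean [ 40.2  -0.3 -45.9] sep 48.5
w11 [[41.4, -24.4], [41.7, 24.1]] mean [ 41.5  -0.1 -43.3] sep 48.5
w12 [[41.4, -24.3], [41.7, 24.1]] mean [ 41.5  -0.1 -43.3] sep 48.5
```

```bash
python3 drive.py '[0,0,-0.05,0.008,0.025,-0.015,0,0,0,-0.12,0.02,0.06,-0.03,0,0,0,-0.18,0.03,0.1,-0.045,0,0,0,-0.25,0.042,0.14,-0.055,0,0,0,-0.316,0.053,0.178,-0.06,0]'
python3 drive.py '[0,0,0,0,0,0,0,0,0,0,0,0,0,0]'
python3 - <<'E'
from h import *
go([.5503,.2577,.14],np.radians(95))
E
```

```text
time_s: 10.07
tool_pos: [0.5482, 0.1691, 0.1656]
tool_rot: [-0.045, 0.999, -0.0, -0.001]
wrist_force: [0.8, 0.7, -1.3]
gripper_width: 0.638
grip_force: 64.0
time_s: 10.23
tool_pos: [0.5478, 0.1698, 0.1645]
tool_rot: [-0.045, 0.999, -0.0, -0.001]
wrist_force: [0.1, -0.7, -1.7]
gripper_width: 0.634
grip_force: 64.0
rot [-0.001 -0.003  0.004] shift [-0.0105  0.0874  0.0244] q6 0.21
```

```bash
python3 drive.py '[0,0,0.001,-0.003,0.025,0,0,0,0,0.002,-0.006,0.055,0,0,0,0,0.002,-0.009,0.08,0.01,0,0,0,0.002,-0.0105,0.087,0.02,0,0,0,0.002,-0.0105,0.087,0.024,0]'
python3 drive.py '[0,0,0,0,0,0,0,0,0,0,0,0,0,0,0,0,0,0,0,0,0]'
python3 - <<'E'
from h import *
S=[]
for i in range(6):
    w=cam("wrist",f"v{i}" if i==0 else None);s=bot.state();S.append(np.r_[s["tool_pos"],R.from_quat(s["tool_rot"]).as_matrix()[:,1],R.from_quat(s["tool_rot"]).as_matrix()[:,2]])
print(np.mean(S,0).round(4),np.std(S,0)[:3].round(5))
m=cv2.inRange(hsv(w),(18,110,90),(38,255,255));ys,xs=np.where(m)
n,_,st,ce=cv2.connectedComponentsWithStats(m)
print([(ce[i].round(1).tolist(),st[i].tolist()) for i in range(1,n) if st[i,4]>8])
for c in("scene","top"):
    q=cam(c,"hold_"+c)
    m=cv2.inRange(hsv(q),(18,110,80),(38,255,255));n,_,st,ce=cv2.connectedComponentsWithStats(m);print(c,[(ce[i].round(1).tolist(),st[i].tolist()) for i in range(1,n) if st[i,4]>3])
    for k in blobs(q,(60,90,40),(95,255,255),15)[:4]:print("g",cv2.boundingRect(k),cv2.contourArea(k))
E
```

```text
time_s: 10.65
tool_pos: [0.5505, 0.2551, 0.1388]
tool_rot: [-0.043, 0.999, -0.001, -0.002]
wrist_force: [-0.7, -0.2, -0.6]
gripper_width: 0.636
grip_force: 64.1
time_s: 10.9
tool_pos: [0.552, 0.2539, 0.1422]
tool_rot: [-0.042, 0.999, -0.0, -0.0]
wrist_force: [0.5, 0.3, -1.3]
gripper_width: 0.635
grip_force: 64.1
[ 5.523e-01  2.547e-01  1.427e-01 -8.390e-02  9.965e-01  1.000e-04
  7.000e-04  1.000e-04 -1.000e+00] [6.0e-05 3.7e-04 1.0e-04]
[([224.5, 184.3], [219, 179, 12, 12, 115]), ([339.8, 183.8], [334, 178, 12, 12, 115]), ([529.8, 285.9], [517, 278, 27, 17, 275])]
scene [([34.8, 97.0], [29, 87, 13, 21, 82]), ([54.2, 98.4], [53, 97, 4, 4, 12]), ([43.3, 101.5], [41, 98, 5, 8, 23]), ([48.9, 99.9], [47, 98, 4, 5, 14]), ([33.3, 106.2], [31, 103, 6, 8, 27]), ([28.5, 110.0], [27, 108, 4, 5, 18]), ([23.4, 112.6], [21, 111, 5, 5, 16]), ([398.2, 156.6], [396, 154, 6, 6, 26]), ([352.2, 162.5], [345, 157, 14, 12, 76])]
g (221, 0, 20, 13) 178.5
g (312, 249, 14, 13) 94.5
g (329, 144, 17, 8) 37.5
top [([542.9, 165.8], [532, 149, 28, 34, 551]), ([205.2, 201.5], [202, 193, 7, 17, 70]), ([135.2, 206.1], [131, 203, 10, 7, 48])]
g (282, 162, 10, 12) 75.0
g (196, 188, 16, 4) 15.5
```

```bash
python3 drive.py '[0,0,0,0.001,0.001,0.006,0,0,0,0,0.002,0.003,0.013,0,0,0,0,0.002,0.003,0.019,0,0,0,0,0.002,0.003,0.019,0,0,0,0,0.002,0.003,0.019,0]'
python3 - <<'E'
from h import *
S=[]
for i in range(6):
    w=cam("wrist");s=bot.state();r=R.from_quat(s["tool_rot"]).as_matrix();S.append(np.r_[s["tool_pos"],r[:,1],r[:,2]])
print(np.mean(S,0).round(4),np.std(S,0)[:3].round(5),dots(w["image"]))
E
```

```text
time_s: 11.72
tool_pos: [0.5489, 0.2581, 0.1222]
tool_rot: [-0.043, 0.999, -0.0, -0.001]
wrist_force: [-0.6, 0.4, -1.6]
gripper_width: 0.638
grip_force: 64.1
[ 5.498e-01  2.584e-01  1.232e-01 -8.510e-02  9.964e-01  0.000e+00
  1.000e-04  0.000e+00 -1.000e+00] [2.1e-04 6.0e-05 2.8e-04] [(array([224.5, 184.4]), 116), (array([339.7, 183.8]), 116)]
```

```bash

python3 drive.py '[0,0,0,0,0,0,0,0,0,0,0,0,0,0,0,0,0,0,0,0,0,0,0,0,0,0,0,0,0,0,0,0,0,0,0]' | head -1
python3 drive.py '[0,0,0,0,0,0,0,0,0,0,0,0,0,0,0,0,0,0,0,0,0,0,0,0,0,0,0,0,0,0,0,0,0,0,0]' | head -1
python3 drive.py '[0,0,0,0,0,0,0,0,0,0,0,0,0,0,0,0,0,0,0,0,0,0,0,0,0,0,0,0,0,0,0,0,0,0,0]' | head -1
python3 drive.py '[0,0,0,0,0,0,0,0,0,0,0,0,0,0,0,0,0,0,0,0,0,0,0,0,0,0,0,0,0,0,0,0,0,0,0]' | head -1
python3 drive.py '[0,0,0,0,0,0,0,0,0,0,0,0,0,0,0,0,0,0,0,0,0,0,0,0,0,0,0,0,0,0,0,0,0,0,0]' | head -1
python3 drive.py '[0,0,0,0,0,0,0,0,0,0,0,0,0,0,0,0,0,0,0,0,0,0,0,0,0,0,0,0,0,0,0,0,0,0,0]' | head -1
python3 drive.py '[0,0,0,0,0,0,0,0,0,0,0,0,0,0,0,0,0,0,0,0,0,0,0,0,0,0,0,0,0,0,0,0,0,0,0]' | head -1
python3 drive.py '[0,0,0,0,0,0,0,0,0,0,0,0,0,0,0,0,0,0,0,0,0,0,0,0,0,0,0,0,0,0,0,0,0,0,0]'
python3 - <<'E'
from h import *
t=cv2.imread("pics/top0.png")
# drawer: plywood mask in top view
c=cam("top");h=hsv(c)
m=cv2.inRange(h,(12,50,80),(28,200,255));m2=np.zeros_like(m);m2[150:290,330:430]=m[150:290,330:430]
k,_=cv2.findContours(m2,cv2.RETR_EXTERNAL,cv2.CHAIN_APPROX_NONE)
for x in sorted(k,key=cv2.contourArea)[-2:]:
    P=plane(c,x.reshape(-1,2).astype(float),.068);r=cv2.minAreaRect((P[:,:2]*1000).astype(np.float32));print(cv2.boundingRect(x),np.round(r[0],1),np.round(r[1],1),r[2])
for x in blobs(c,(105,120,60),(125,255,255),500)[:2]:
    P=plane(c,cv2.convexHull(x).reshape(-1,2).astype(float),.09);r=cv2.minAreaRect((P[:,:2]*1000).astype(np.float32));print("blue",cv2.boundingRect(x),np.round(r[0],1),np.round(r[1],1),r[2])
E
```

```text
time_s: 12.43
time_s: 12.85
time_s: 13.27
time_s: 13.68
time_s: 14.1
time_s: 14.52
time_s: 14.93
time_s: 15.35
tool_pos: [0.5497, 0.2583, 0.1232]
tool_rot: [-0.043, 0.999, 0.0, 0.0]
wrist_force: [-0.1, -0.1, -1.3]
gripper_width: 0.639
grip_force: 64.1
(352, 206, 46, 42) [ 572.  -298.8] [154.5 141.3] 89.25814819335938
blue (349, 140, 54, 67) [ 752.2 -301. ] [183.4 229.5] 89.67291259765625
```

Held still for ~3.6 s. Now lift and carry to the drawer.

```bash

python3 drive.py '[0,0,0,0,0,-0.03,0,0,0,0,0,-0.01,-0.065,0,0,0,0,0,-0.035,-0.09,0,0,0,0,0,-0.065,-0.11,0,0,0,0,0,-0.1,-0.125,0]' | head -2
python3 drive.py '[0,0,0,0,-0.035,0,0,0,0,0,0,-0.075,0,0,0,0,0,0,-0.115,0,0,0,0,0,0,-0.155,0,0,0,0,0,0,-0.195,0,0]' | head -2
python3 drive.py '[0,0,0.02,0,-0.04,0,0,0,0,0.04,0,-0.08,0,0,0,0,0.06,0,-0.12,0,0,0,0,0.08,0,-0.16,0,0,0,0,0.1,0,-0.19,0,0]' | head -2
python3 drive.py '[0,0,0,0,-0.035,0,0,0,0,0,0,-0.065,0,0,0,0,0,0,-0.065,0,0,0,0,0,0,-0.065,0,0]'
cat >> h.py <<'E'
def drawer(c,rows,cols):
    h=hsv(c);m=cv2.inRange(h,(8,40,80),(28,220,255));M=np.zeros_like(m);M[rows[0]:rows[1],cols[0]:cols[1]]=m[rows[0]:rows[1],cols[0]:cols[1]]
    return M
E
python3 - <<'E'
from h import *
w=cam("wrist","d0");s=bot.state();print(s["tool_pos"],dots(w["image"]))
v=np.linalg.inv(w["W"])
for n,P in(("handle",[.447,-.302,.052]),("frontL",[.49,-.23,.077]),("frontR",[.49,-.375,.077])):
    print(n,cv2.projectPoints(np.array([P]),cv2.Rodrigues(v[:3,:3])[0],v[:3,3],w["K"],np.float64(w["dist"]))[0].ravel().round(0))
im=cv2.cvtColor(w["image"],cv2.COLOR_RGB2GRAY)
for r in range(10,175,10): print(r,im[r,140:430:10].tolist())
E
```

```text
time_s: 15.82
tool_pos: [0.5589, 0.1589, 0.2506]
time_s: 16.23
tool_pos: [0.5747, -0.0374, 0.2484]
time_s: 16.65
tool_pos: [0.5907, -0.2282, 0.2481]
time_s: 16.98
tool_pos: [0.5895, -0.2915, 0.2475]
tool_rot: [0.009, 1.0, 0.0, -0.0]
wrist_force: [-0.4, 1.2, -0.9]
gripper_width: 0.636
grip_force: 64.1
[ 0.58975412 -0.29023879  0.24779336] [(array([224.5, 184.4]), 116), (array([339.8, 183.8]), 114)]
handle [271.  52.]
frontL [340.  90.]
frontR [201.  92.]
10 [147, 149, 152, 151, 152, 154, 152, 154, 156, 159, 160, 158, 162, 163, 164, 160, 158, 158, 158, 158, 156, 155, 158, 154, 156, 151, 150, 150, 148]
20 [149, 152, 153, 154, 154, 157, 155, 154, 158, 158, 160, 160, 161, 161, 162, 160, 160, 159, 155, 157, 157, 154, 154, 150, 153, 152, 150, 148, 145]
30 [151, 147, 153, 155, 156, 157, 157, 157, 157, 158, 158, 160, 162, 156, 161, 160, 160, 159, 157, 156, 155, 153, 157, 152, 150, 150, 152, 146, 149]
40 [152, 152, 150, 154, 154, 156, 155, 158, 157, 158, 160, 159, 164, 162, 160, 165, 160, 158, 158, 156, 157, 157, 152, 155, 150, 154, 150, 152, 147]
50 [148, 151, 153, 152, 153, 153, 157, 156, 15
[... 1195 characters left out ...]
 152, 159, 150, 147, 148, 134, 132, 136, 137, 132, 112, 156, 155, 158, 155, 152, 154, 154, 153, 151]
140 [152, 150, 154, 153, 155, 152, 155, 117, 145, 152, 157, 154, 146, 145, 142, 135, 133, 134, 132, 105, 154, 154, 152, 151, 155, 150, 152, 151, 150]
150 [151, 154, 153, 154, 157, 153, 158, 147, 208, 218, 226, 224, 214, 219, 214, 206, 204, 206, 203, 108, 155, 156, 156, 153, 154, 152, 150, 150, 151]
160 [151, 155, 151, 157, 156, 156, 154, 165, 206, 219, 228, 225, 221, 218, 214, 202, 215, 207, 202, 110, 153, 150, 150, 154, 154, 152, 156, 151, 149]
170 [153, 154, 149, 156, 154, 155, 154, 194, 207, 217, 230, 227, 224, 212, 209, 195, 186, 177, 174, 103, 139, 154, 154, 154, 153, 151, 151, 153, 152]
```

```bash
python3 - <<'E'
from h import *
w=cam("wrist");g=cv2.cvtColor(w["image"],cv2.COLOR_RGB2GRAY)
m=np.zeros_like(g);m[38:62,200:340]=(g[38:62,200:340]>185);ys,xs=np.where(m);print(xs.min(),xs.max(),ys.min(),ys.max())
P=plane(w,np.c_[xs,ys].astype(float),.055)[:,:2]*1000
r=cv2.minAreaRect(P.astype(np.float32));print(r,P.mean(0))
# front panel top edge (front): first row where brightness drops
pts=[]
for c in range(215,335,6):
    col=g[85:112,c].astype(int);d=np.diff(cv2.GaussianBlur(g[80:115,c:c+1],(1,5),0).ravel().astype(int));i=np.argmin(d);pts.append((c,80+i+.5))
Q=plane(w,pts,.077)[:,:2]*1000;print(np.polyfit(Q[:,1],Q[:,0],1),Q.mean(0),[p[1] for p in pts])
# side walls' outer edges, row wise
E=[];
h=hsv(w)
for rr in range(104,145,6):
    c=np.where((h[rr,180:360,1]>45)&(h[rr,180:360,0]<30))[0]+180;E.append((rr,c.min(),c.max()))
print(E)
A=plane(w,[(e[1],e[0]) for e in E],.068)*1000;B=plane(w,[(e[2],e[0]) for e in E],.068)*1000
print(A[:,:2].round(0).tolist(),B[:,:2].round(0).tolist())
E
```

```text
225 313 46 61
((449.22430419921875, -302.71002197265625), (95.5805435180664, 15.34553337097168), 89.0661849975586) [ 444.71970707 -302.1638882 ]
[1.66821574e-02 4.99905241e+02] [ 494.90454055 -299.76344318] [np.float64(95.5), np.float64(95.5), np.float64(95.5), np.float64(95.5), np.float64(95.5), np.float64(95.5), np.float64(95.5), np.float64(95.5), np.float64(95.5), np.float64(95.5), np.float64(95.5), np.float64(95.5), np.float64(95.5), np.float64(95.5), np.float64(95.5), np.float64(95.5), np.float64(95.5), np.float64(95.5), np.float64(95.5), np.float64(95.5)]
[(104, np.int64(201), np.int64(338)), (110, np.int64(201), np.int64(338)), (116, np.int64(202), np.int64(338)), (122, np.int64(202), np.int64(338)), (128, np.int64(202), np.int64(337)), (134, np.int64(203), np.int64(337)), (140, np.int64(203), np.int64(337))]
[[501.0, -377.0], [508.0, -378.0], [514.0, -377.0], [520.0, -378.0], [527.0, -378.0], [533.0, -378.0], [540.0, -378.0]] [[504.0, -229.0], [510.0, -228.0], [517.0, -228.0], [523.0, -228.0], [529.0, -229.0], [536.0, -229.0], [542.0, -229.0]]
```

Drawer yaw −1°, centreline y ≈ −0.304; board is already aligned. Move over it and descend.

```bash

python3 drive.py '[0,0,0,0.015,-0.008,0.02,0,0,0,0,0.029,-0.0145,0.05,0,0,0,0,0.029,-0.0145,0.08,0,0,0,0,0.029,-0.0145,0.11,0,0,0,0,0.029,-0.0145,0.13,0]' | head -2
python3 - <<'E'
from h import *
w=cam("wrist");go([.5605,-.304,.05],np.radians(89))
h=hsv(w);b=[]
for rr in (150,165,200,220):
    c=np.where((h[rr,100:460,1]>45)&(h[rr,100:460,0]<30))[0]+100;b.append((rr,int(c.min()),int(c.max())))
print(b,[plane(w,[(x[1],x[0]),(x[2],x[0])],.068)[:,:2].round(3).tolist() for x in b])
E
```

```text
time_s: 17.5
tool_pos: [0.5596, -0.3017, 0.1157]
rot [ 0.004 -0.007  0.005] shift [-0.0032 -0.0036  0.062 ] q6 -0.48
[(150, 173, 386), (165, 175, 385), (200, 178, 382), (220, 180, 381)] [[[0.51, -0.378], [0.512, -0.228]], [[0.521, -0.378], [0.523, -0.228]], [[0.546, -0.378], [0.548, -0.229]], [[0.562, -0.378], [0.564, -0.228]]]
```

```bash

python3 drive.py '[0,0,0.003,-0.001,-0.001,0.02,0,0,0,0.003,-0.001,-0.002,0.04,0,0,0,0.003,-0.001,-0.002,0.06,0,0,0,0.003,-0.001,-0.002,0.075,0,0,0,0.003,-0.001,-0.002,0.085,0]'
python3 drive.py '[0,0,0,0,0,0.007,0,0,0,0,0,0,0.012,0,0,0,0,0,0,0.014,0,0,0,0,0,0,0.014,0]'
python3 - <<'E'
from h import *
go([.5605,-.304,-.0093],np.radians(89))
E
```

```text
time_s: 17.97
tool_pos: [0.5617, -0.3044, 0.0325]
tool_rot: [0.008, 1.0, 0.0, -0.0]
wrist_force: [-0.6, 0.3, -0.3]
gripper_width: 0.64
grip_force: 64.1
time_s: 18.3
tool_pos: [0.5621, -0.306, 0.0195]
tool_rot: [0.009, 1.0, -0.0, 0.0]
wrist_force: [-0.1, 0.4, -1.9]
gripper_width: 0.638
grip_force: 64.1
rot [-0.  0. -0.] shift [0.0017 0.0019 0.0288] q6 -0.48
```

```bash

python3 drive.py '[0,0,0,0.001,0.001,0.008,0,0,0,0,0.001,0.002,0.015,0,0,0,0,0.001,0.002,0.02,0,0,0,0,0.001,0.002,0.023,0,0,0,0,0.001,0.002,0.023,0]'
python3 drive.py '[0,0,0,0,0,0.001,0,0,0,0,0,0,0.002,0,0,0,0,0,0,0.003,0,0,0,0,0,0,0.003,0]'
```

```text
time_s: 18.72
tool_pos: [0.56, -0.3036, -0.005]
tool_rot: [0.009, 1.0, 0.0, -0.001]
wrist_force: [0.3, -0.2, -2.0]
gripper_width: 0.635
grip_force: 64.1
time_s: 19.05
tool_pos: [0.5608, -0.304, -0.0069]
tool_rot: [0.009, 1.0, -0.0, 0.0]
wrist_force: [-0.5, -0.4, -1.0]
gripper_width: 0.635
grip_force: 64.1
```

```bash

python3 drive.py '[0,0,0,0,0,0.0005,0,0,0,0,0,0,0.001,0,0,0,0,0,0,0.0015,0,0,0,0,0,0,0.0015,0]' | sed -n 2,4p
python3 drive.py '[0,0,0,0,0,0.0005,0,0,0,0,0,0,0.001,0,0,0,0,0,0,0.001,0]' | sed -n 2,4p
```

```text
tool_pos: [0.5608, -0.304, -0.0084]
tool_rot: [0.009, 1.0, 0.0, -0.0]
wrist_force: [-0.0, 0.6, -1.2]
tool_pos: [0.561, -0.304, -0.0091]
tool_rot: [0.009, 1.0, -0.0, 0.0]
wrist_force: [-1.3, 0.7, 0.8]
```

```bash

python3 drive.py '[0,0,0,0,0,0.0005,0,0,0,0,0,0,0.0007,0,0,0,0,0,0,0.0007,0]' | sed -n 2,4p
```

```text
tool_pos: [0.5615, -0.304, -0.0092]
tool_rot: [0.009, 1.0, -0.0, 0.001]
wrist_force: [-1.6, 2.5, 6.3]
```

Board is on the drawer floor. Release and rise.

```bash

python3 drive.py '[0,0,0,0,0,0,0.68,0,0,0,0,0,0,0.72,0,0,0,0,0,0,0.78,0,0,0,0,0,0,0.8,0,0,0,0,0,0,0.8]'
python3 drive.py '[0,0,0,0,0,-0.01,0.8,0,0,0,0,0,-0.03,0.8,0,0,0,0,0,-0.06,0.8,0,0,0,0,0,-0.1,0.8,0,0,0,0,0,-0.14,0.8]'
python3 drive.py '[0,0,0,0,0,0,0.8,0,0,0,0,0,0,0.8]'
python3 - <<'E'
from h import *
w=cam("wrist","p0");s=bot.state();print(s["tool_pos"],s["wrist_force"])
board(w,.034)
d=np.array([x[0] for x in dots(w["image"])]);print(plane(w,d,.034)[:,:2].round(4).tolist())
E
```

```text
time_s: 20.3
tool_pos: [0.5607, -0.304, -0.0103]
tool_rot: [0.009, 1.0, 0.0, -0.0]
wrist_force: [-0.5, 0.3, -0.4]
gripper_width: 0.797
grip_force: 0.0
time_s: 20.72
tool_pos: [0.5599, -0.3035, 0.1313]
tool_rot: [0.009, 1.0, 0.0, -0.001]
wrist_force: [0.8, -0.4, -0.3]
gripper_width: 0.801
grip_force: 0.0
time_s: 20.88
tool_pos: [0.5632, -0.3053, 0.1341]
tool_rot: [0.009, 1.0, -0.002, 0.003]
wrist_force: [-0.0, 0.1, -0.2]
gripper_width: 0.802
grip_force: 0.0
[ 0.56159395 -0.30446079  0.13161214] [-0.74169567  0.86560611  0.10635693]
green (253, 145, 63, 97) [ 560.2 -304.1] [54.1 88.7] 89.25
[[0.5198, -0.2795], [0.5195, -0.3278], [0.6018, -0.3286], [0.6022, -0.2806]]
```

Board lies flat at (0.561, −0.304) in the drawer. Now go in front of the handle with the fingers partly open.

```bash

python3 drive.py '[0,0,0,0.03,0,0,0.6,0,0,0,0.07,0,0,0.6,0,0,0,0.11,0.002,0,0.6,0,0,0,0.145,0.002,0,0.6,0,0,0,0.16,0.002,0,0.6]' | sed -n 1,2p
python3 drive.py '[0,0,0,0,0,0.03,0.6,0,0,0,0,0,0.07,0.6,0,0,0,0,0,0.1,0.6,0,0,0,0,0,0.12,0.6,0,0,0,0,0,0.12,0.6]'
python3 drive.py '[0,0,0,0,0,0,0.6,0,0,0,0,0,0,0.6]'
```

```text
time_s: 21.35
tool_pos: [0.395, -0.297, 0.1278]
time_s: 21.77
tool_pos: [0.396, -0.2957, 0.0046]
tool_rot: [0.009, 1.0, 0.003, -0.004]
wrist_force: [-0.5, 1.1, -0.2]
gripper_width: 0.6
grip_force: 0.0
time_s: 21.93
tool_pos: [0.401, -0.2992, 0.0104]
tool_rot: [0.009, 1.0, 0.0, -0.0]
wrist_force: [0.1, 0.2, 0.2]
gripper_width: 0.6
grip_force: 0.0
```

```bash

python3 drive.py '[0,0,0,-0.006,0,0,0.6,0,0,0,-0.012,0,0,0.6,0,0,0,-0.018,0,0,0.6,0,0,0,-0.024,0,0,0.6,0,0,0,-0.03,0,0,0.6]' | sed -n 2,4p
python3 drive.py '[0,0,0,-0.006,0,0,0.6,0,0,0,-0.014,0,0,0.6,0,0,0,-0.022,0,0,0.6,0,0,0,-0.03,0,0,0.6,0,0,0,-0.038,0,0,0.6]' | sed -n 2,4p
python3 - <<'E'
from h import *
w=cam("wrist","q0");board(w,.034)
d=[x[0] for x in dots(w["image"])];print(plane(w,d,.034)[:,:2].round(4).tolist() if d else None)
E
```

```text
tool_pos: [0.4319, -0.2999, 0.0105]
tool_rot: [0.009, 1.0, -0.0, 0.0]
wrist_force: [-1.0, 0.5, 0.4]
tool_pos: [0.4696, -0.3002, 0.0098]
tool_rot: [0.009, 1.0, 0.0, -0.0]
wrist_force: [-1.1, 0.3, 0.3]
None
```

```bash
cat >> h.py <<'E'
def ply(c,box):
    m=cv2.inRange(hsv(c),(12,50,80),(28,200,255));y0,y1,x0,x1=box;M=m[y0:y1,x0:x1]
    k,_=cv2.findContours(M,cv2.RETR_EXTERNAL,cv2.CHAIN_APPROX_NONE)
    return [cv2.boundingRect(x)+(cv2.contourArea(x),) for x in k if cv2.contourArea(x)>15]
E
python3 - <<'E'
from h import *
for f in("top","scene"):
    box=(190,270,335,420) if f=="top" else (215,300,135,250)
    a={"image":cv2.imread(f"pics/{f}0.png")[:,:,::-1].copy()};print(f,ply(a,box),ply(cam(f,f+"1"),box))
E
```

```text
top [(17, 16, 46, 42, 1789.0)] [(17, 16, 47, 30, 775.5)]
scene [(19, 17, 69, 56, 1983.5)] [(27, 26, 61, 47, 1073.0)]
```

The drawer is moving. Continue.

```bash

python3 drive.py '[0,0,0,-0.008,0,0,0.6,0,0,0,-0.017,0,0,0.6,0,0,0,-0.026,0,0,0.6,0,0,0,-0.035,0,0,0.6,0,0,0,-0.045,0,0,0.6]' | sed -n 2,4p
python3 drive.py '[0,0,0,-0.01,0,0,0.6,0,0,0,-0.02,0,0,0.6,0,0,0,-0.03,0,0,0.6,0,0,0,-0.038,0,0,0.6,0,0,0,-0.045,0,0,0.6]' | sed -n 2,4p
python3 - <<'E'
from h import *
for f in("top","scene"):
    box=(190,270,335,420) if f=="top" else (215,300,135,250)
    print(f,ply(cam(f,f+"2"),box))
E
```

```text
tool_pos: [0.5145, -0.3009, 0.0098]
tool_rot: [0.009, 1.0, 0.0, -0.0]
wrist_force: [-0.9, 0.5, -1.0]
tool_pos: [0.5601, -0.302, 0.01]
tool_rot: [0.009, 1.0, -0.0, 0.0]
wrist_force: [-1.8, 0.4, 0.0]
top [(18, 16, 33, 4, 47.5)]
scene []
```

Slow final push to the stop, watching the force.

```bash

for k in 1; do python3 drive.py '[0,0,0,-0.003,0,0,0.6,0,0,0,-0.006,0,0,0.6,0,0,0,-0.009,0,0,0.6,0,0,0,-0.012,0,0,0.6,0,0,0,-0.012,0,0,0.6]' | sed -n 2,4p; done
python3 drive.py '[0,0,0,-0.002,0,0,0.6,0,0,0,-0.004,0,0,0.6,0,0,0,-0.006,0,0,0.6,0,0,0,-0.006,0,0,0.6]' | sed -n 2,4p
python3 drive.py '[0,0,0,-0.002,0,0,0.6,0,0,0,-0.004,0,0,0.6,0,0,0,-0.005,0,0,0.6,0,0,0,-0.005,0,0,0.6]' | sed -n 2,4p
```

```text
tool_pos: [0.5713, -0.3023, 0.01]
tool_rot: [0.009, 1.0, -0.0, 0.0]
wrist_force: [-0.5, -0.1, -0.7]
tool_pos: [0.5714, -0.3021, 0.0095]
tool_rot: [0.009, 1.0, -0.0, -0.005]
wrist_force: [-15.3, 0.1, 10.9]
tool_pos: [0.5714, -0.302, 0.0093]
tool_rot: [0.01, 1.0, -0.0, -0.009]
wrist_force: [-28.0, 0.2, 20.6]
```

Contact with a stop at TCP x = 0.571. Back off, rise and verify the drawer is really shut.

```bash

python3 drive.py '[0,0,0,0.011,0,0,0.6,0,0,0,0.03,0,0,0.6,0,0,0,0.06,0,-0.01,0.6,0,0,0,0.09,0,-0.04,0.6,0,0,0,0.1,0,-0.08,0.6]' | sed -n 1,4p
python3 drive.py '[0,0,0,0,0,-0.03,0.6,0,0,0,0,0,-0.07,0.6,0,0,0,0,0,-0.11,0.6,0,0,0,0,0,-0.14,0.6,0,0,0,0,0,-0.14,0.6]' | sed -n 1,4p
python3 - <<'E'
from h import *
w=cam("wrist","e0");h=hsv(w);b=cv2.inRange(h,(100,100,40),(128,255,255));g=cv2.cvtColor(w["image"],cv2.COLOR_RGB2GRAY)
n,_,st,ce=cv2.connectedComponentsWithStats(b);i=1+np.argmax(st[1:,4]);print("blue",st[i])
c=int(ce[i][0]);c=280
for r in range(60,330,6): print(r,w["image"][r,c].tolist(),b[r,c],end=" | ")
print(ply(w,(0,420,0,560)))
E
```

```text
time_s: 25.35
tool_pos: [0.4752, -0.298, 0.0867]
tool_rot: [0.009, 1.0, 0.002, -0.004]
wrist_force: [0.8, -0.4, 0.2]
time_s: 25.77
tool_pos: [0.4854, -0.3027, 0.2374]
tool_rot: [0.009, 1.0, -0.003, 0.005]
wrist_force: [0.7, 0.1, 0.8]
blue [ 218  307  131   42 4593]
60 [160, 160, 174] 0 | 66 [156, 157, 169] 0 | 72 [161, 160, 173] 0 | 78 [160, 161, 172] 0 | 84 [159, 161, 174] 0 | 90 [157, 158, 170] 0 | 96 [157, 157, 170] 0 | 102 [157, 160, 171] 0 | 108 [157, 159, 172] 0 | 114 [155, 157, 168] 0 | 120 [156, 158, 166] 0 | 126 [157, 158, 169] 0 | 132 [155, 157, 168] 0 | 138 [154, 156, 168] 0 | 144 [157, 160, 171] 0 | 150 [155, 156, 168] 0 | 156 [156, 158, 170] 0 | 162 [160, 161, 172] 0 | 168 [154, 155, 167] 0 | 174 [155, 158, 168] 0 | 180 [152, 154, 167] 0 | 186 [154, 157, 166] 0 | 192 [156, 156, 168] 0 | 198 [153, 156, 165] 0 | 204 [156, 158, 169] 0 | 210 [154, 157, 167] 0 | 216 [154, 154, 167] 0 | 222 [151, 154, 164] 0 | 228 [152, 154, 164] 0 | 234 [150, 150, 164] 0 | 240 [152, 152, 163] 0 | 246 [151, 152, 164] 0 | 252 [151, 151, 162] 0 | 258 [195, 201, 204] 0 | 264 [165, 171, 175] 0 | 270 [152, 153, 164] 0 | 276 [90, 93, 102] 0 | 282 [121, 121, 132] 0 | 288 [122, 125, 135] 0 | 294 [122, 125, 136] 0 | 300 [153, 151, 166] 0 | 306 [132, 127, 128] 0 | 312 [48, 84, 141] 255 | 318 [60, 103, 171] 255 | 324 [56, 98, 165] 255 | [(101, 409, 26, 11, 148.0), (436, 406, 28, 14, 186.0), (0, 0, 85, 376, 18358.5)]
```

```bash
python3 - <<'E'
from h import *
w=cam("wrist");print(bot.state()["tool_pos"])
for r in range(252,316): print(r,w["image"][r,[250,300]].tolist(),end=" ")
print()
for r,z in((260,.055),(297,.077),(303,.077),(306,.077),(308,.077),(308,.09)): print(r,z,plane(w,[(280,r)],z)[0].round(4))
E
```

```text
[ 0.48310017 -0.30126795  0.23144666]
252 [[151, 152, 162], [153, 152, 165]] 253 [[153, 150, 163], [152, 153, 166]] 254 [[151, 152, 163], [152, 152, 164]] 255 [[150, 151, 163], [150, 149, 162]] 256 [[150, 150, 162], [151, 151, 165]] 257 [[152, 150, 163], [149, 149, 162]] 258 [[151, 151, 163], [151, 151, 162]] 259 [[157, 159, 165], [156, 159, 162]] 260 [[179, 186, 187], [188, 192, 194]] 261 [[210, 215, 216], [213, 218, 218]] 262 [[231, 234, 235], [237, 239, 240]] 263 [[240, 242, 243], [243, 245, 245]] 264 [[222, 226, 228], [222, 226, 227]] 265 [[209, 214, 216], [203, 209, 211]] 266 [[183, 188, 190], [180, 181, 186]] 267 [[154, 159, 162], [153, 158, 160]] 268 [[139, 143, 144], [136, 138, 146]] 269 [[164, 170, 173], [150, 150, 163]] 270 [[171, 177, 179], [149, 150, 163]] 271 [[172, 178, 180], [150, 153, 164]] 272 [[167, 172, 174], [152, 151, 164]] 273 [[161, 165, 169], [150, 150, 165]] 274 [[158, 162, 168], [138, 140, 151]] 275 [[145, 149, 153], [103, 105, 113]] 276 [[131, 136, 137], [71, 71, 76]] 277 [[130, 132, 137], [71, 72, 74]] 278 [[127, 132, 133], [95, 95, 103]] 279 [[137, 139, 1
[... 919 characters left out ...]
303 [[151, 152, 164], [152, 153, 164]] 304 [[150, 150, 163], [148, 149, 159]] 305 [[148, 148, 161], [150, 153, 164]] 306 [[147, 149, 160], [151, 151, 162]] 307 [[148, 152, 160], [148, 149, 161]] 308 [[151, 149, 161], [150, 149, 163]] 309 [[128, 120, 115], [122, 123, 120]] 310 [[111, 114, 122], [72, 89, 115]] 311 [[70, 90, 137], [48, 83, 136]] 312 [[47, 83, 140], [49, 83, 139]] 313 [[51, 84, 141], [52, 87, 144]] 314 [[50, 85, 138], [54, 85, 143]] 315 [[52, 84, 140], [50, 85, 141]] 
260 0.055 [ 0.5828 -0.3076  0.055 ]
297 0.077 [ 0.6212 -0.3081  0.077 ]
303 0.077 [ 0.6295 -0.3083  0.077 ]
306 0.077 [ 0.6337 -0.3084  0.077 ]
308 0.077 [ 0.6365 -0.3084  0.077 ]
308 0.09 [ 0.6278 -0.3081  0.09  ]
```

Handle bar centre is at x ≈ 0.587 with the panel front at 0.623, tight under the cabinet roof edge, which matches a shut drawer given the cabinet's dimensions. The arm is clear, so I hand the job in.

```bash
python3 - <<'E'
from h import *
q=cam("scene");print([cv2.boundingRect(k) for k in blobs(q,(18,120,90),(38,255,255),20)])
print(bot.state()["time_s"],bot.close_job())
E
```

```text
[(22, 87, 34, 28), (345, 157, 14, 12)]
the job is handed in; nothing more can be done
25.9167 None
```

I held the board level over the lens for about 3.5 s at the pointer's height (my measurement of that height is good to about 2 mm), laid it flat in the drawer, pushed the drawer shut against a firm stop, and handed the job in at 25.9 s with the pointer unmoved.

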